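# Find the lid that screws home on the paint pot

## Task

Close the open paint pot on the bench: one of the two loose blue lids belongs to it, the other one starts on the thread but binds part way. Find out by trying which lid screws on, turn that one clockwise until it is fully home on the rim, and leave the other lid lying on the bench, away from the pot. Do not knock the paint jar, the sanding block or the buffer stop out of place.

Things in the scene. Friction and masses are not known exactly. Their poses are not given: they have to be found in the camera images.
- open_pot: open pot, origin at bench level: white with a blue band, 66 mm across, fixed on a round wooden foot 88 mm across, 14 mm high. Its white neck (46 mm across, 50 over the thread, 26 high) has a three-start quick thread, which turns with neither this frame nor any other listed: the thread's direction changes from run to run and has to be felt
- pot_rim (a point): centre of the open pot's rim, 62 mm above the bench, z up. A lid set on in a chance direction rests on a level ledge, bar middle 29 mm above the rim. Turning it clockwise from above, every 120 degrees its lugs meet gaps 16 degrees wide; there it drops by its own weight onto the thread's start (bar middle about 19 mm above the rim)
- pot_thread (a point): point on the pot's axis 10 mm below the rim. From the start, 50 degrees clockwise draw a lid down 7 mm. The right lid's roof meets the rim after about 45 degrees (bar middle 13 mm above the rim); a stop follows at 50. The wrong lid stops hard after about 18 degrees, bar middle 17 mm above the rim. Its weight alone makes a loosely held lid sink as it turns
- closed_pot_top (a point): middle of the top of the grip bar of the closed pot, 87 mm above the bench: a second fixed pot like the open one, with a blue lid on it that cannot be moved; an obstacle only
- lid_1_grip (a point): middle of the grip bar of the first lid, 34 mm above the lid's lower edge, 10 mm below the bar's top; x along the bar, y across it, z up. Blue plastic screw lid, 62 mm across, 24 mm high, with an upright straight grip bar on top (46 mm long, 14 wide, 20 high). It starts on the bench, hollow side down. The two lids look alike; only trial shows which one fits
- lid_2_grip (a point): the same point and axes on the second lid. Blue plastic screw lid, 62 mm across, 24 mm high, with an upright straight grip bar on top (46 mm long, 14 wide, 20 high). It starts on the bench, hollow side down. The two lids look alike; only trial shows which one fits
- lid_1: the first lid, about 0.12 kg; origin at the centre of its lower edge. Inside are three lugs 120 degrees apart and three tabs, whose directions differ between the lids and are not given. A lid on the thread comes off by turning it counter-clockwise to a stop (the far side of the gap), a touch back to mid-gap, then lifting
- lid_2: the second lid, about 0.12 kg; origin at the centre of its lower edge
- paint_jar_mid (a point): bystander: small loose paint jar, dark red with a pale label and a black cap, 30 mm across, 42 mm high; the point is its centre half-way up
- sanding_block_mid (a point): bystander: brown cork sanding block 46 x 75 x 24 mm (x, y, z), loose; the point is its centre
- buffer_stop_mid (a point): bystander: small dark red model-railway buffer stop 30 x 34 x 28 mm on a black foot, loose; the point is its centre
Mind the look-alikes: they are no part of the job. Leave any orange look-alike of the lid_2 alone. What is shaped like the lid_1 but purple is not meant.

How it is judged (in metres and radians):
At the end, for the whole second after the job is handed in: one lid is home on the open pot: bar middle 10 to 14.5 mm above the rim (13 is home), within 4 mm of the pot's axis, tilted under 0.06 rad; the other lid lies on the bench (bar middle 0 to 40 mm above it), over 60 mm from that axis; both slower than 0.01 m/s (((z of lid_1_grip in the frame of pot_rim between 0.01 and 0.0145 m and horizontal distance between lid_1_grip and pot_rim below 0.004 m and angle between lid_1_grip's own z axis and vertical below 0.06 rad and height (world z) of lid_2_grip between 0 and 0.04 m and horizontal distance between lid_2_grip and pot_rim above 0.06 m) or (z of lid_2_grip in the frame of pot_rim between 0.01 and 0.0145 m and horizontal distance between lid_2_grip and pot_rim below 0.004 m and angle between lid_2_grip's own z axis and vertical below 0.06 rad and height (world z) of lid_1_grip between 0 and 0.04 m and horizontal distance between lid_1_grip and pot_rim above 0.06 m)) and linear speed of each of lid_1, lid_2 below 0.01 m/s); the robot touches nothing.
It fails at once if the paint jar is moved more than 30 mm (distance of paint_jar_mid from where it was at the start of the episode above 0.03 m).
It fails at once if the sanding block is moved more than 30 mm (distance of sanding_block_mid from where it was at the start of the episode above 0.03 m).
It fails at once if the buffer stop is moved more than 30 mm (distance of buffer_stop_mid from where it was at the start of the episode above 0.03 m).
It also fails if it takes over 72 s, if anything falls off the work surface, if the arm or the gripper's body presses on something with over 40 N, if the wrist force passes 120 N, or if a joint passes its speed limit or range.

## Robot

A 7-joint arm with a two-finger parallel gripper is mounted at the origin on a cart in front of the work surface, level with it; the furniture and walls round the work are solid. World frame = base frame: x ahead of the robot, y to its left, z up, the work surface at z = 0. Lengths are in mm, angles in rad, forces in N, time in s.
With the tool pointing down it reaches from about 425 to 875 mm from the base axis. Payload 8.4 kg.
Tool frame: the origin (TCP) lies at the very end of the fingers, on their centre line; the grasp point (between the pads) lies 19 mm behind it (robot.grip_depth is the distance from the TCP to the grasp point, in mm); z points along the fingers, y is the line along which they close (so a half turn about z gives the same grasp; the last joint's range is limited). The gripper opens to 87 mm and grips with 3 to 60 N. Pads are 19 mm wide; open, the fingers measure 117 mm over their backs; the gripper's body (75 mm by 190 mm) begins 51 mm behind the grasp point.
Start: joints at [-0.099, 0.333, 0.04, 1.465, -0.013, 1.343, -0.059], TCP at [649.972, -0.012, 222.546] pointing down, gripper open.
Joint ranges: [-2.58, 2.58], [-0.38, 2.09], [-1.3, 1.39], [0.25, 2.4], [-1.5, 4.64], [0.08, 2.09], [-2.65, 2.65]. Speed limits (rad/s): [2.22, 2.22, 2.79, 2.79, 3.14, 3.14, 3.14].

## Interface

Orientations are given as a unit quaternion [x, y, z, w].
In Python, from workcell import robot gives the robot as it stands.
- The arm moves only by the tool step_arm, never from a script. Its argument "motion" is a list of rows, each a list of 3 entries, a list of its own where there are three numbers: the turn, a rotation vector about the tool's x, y, z in rad, then the shift along the tool's x, y, z in cm, then the opening, from 0 (shut) to 1 (fully open). A call has 1 to 5 rows; each row shifts and turns the commanded pose from where the row before left it, along the tool's axes as they then stand; what a row does not reach is not made up. A row lasts 1/10 s, in which the tool goes at most 50 mm and 8.59 degrees, less where a joint would pass 70% of its speed; a pose out of reach is approached as far as the arm can. A call with a gripper value outside its range is refused whole. The fingers move at their own pace and stop on an object; "newtons" is the grip in N (left out, the last holds). Time passes only in rows, so rows that do not move let the fingers close. It gives the time, the measured TCP pose, the force, the opening and the grip force at its end, in the units of the state.
- robot.read_state(): the state, without advancing time (a new reading comes with each control period).
- robot.capture(name): name is "scene" or "side" or "wrist"; returns the picture (480x640x3 uint8, blue, green, red); there is no depth.
- robot.get_calibration(name): a dict with "vertical_fov" (degrees; the focal length in pixels is half the picture's height over the tangent of half this angle, whatever the lens; pixels are square), "cx", "cy" (the principal point, pixels), "R" (3x3) and "t" (3): a world point X has camera coordinates R X + t. Camera axes: x right, y down, z forward; pixel columns grow to the right and rows downward; lengths in mm; the calibration is good to about 2 mm. A picture is of the moment at which its call begins: read the wrist's pose just before it. get_calibration takes no time and is no camera call; for the wrist camera it gives the pose at the moment of the call.
- robot.job_done(): hands the job in; it is judged then, once.
The state is a dict: "time_s": time; "joint_pos": joint angles; "joint_vel": joint speeds; "joint_efforts": joint torques, N m; "tool_pos": TCP position; "eef_rot": TCP orientation; "wrist_force": force on the tool from outside, world axes, zero at the start; "torque": the same for the moment, N m; "opening": opening from 0.0 (shut) to 1.0 (fully open); "grasp_force": force on a finger pad.
Only numpy, scipy, OpenCV 4.12 (cv2) and the standard library are available. Lean on these libraries where they do the work, as an engineer would, in place of code of your own. Each camera call takes 0.05 s, during which the arm holds its last target. There are 200 camera calls.

## Working session

There is one attempt and no reset: what is moved stays moved. The work goes in short steps, Python scripts to look and compute and a tool call to move; the robot and the scene stay as the last step left them, time stands still between calls to the robot, and variables do not carry over. Pictures are saved under pics/ and viewed, at most 10 in all, crops included, and the job is handed in when it is done.

Besides the shell and the picture viewer there is one more tool, called in YAML: its name, and indented under it one key for each argument. step_arm: Moves the arm, as the interface text tells. Its arguments: {"type":"object","properties":{"motion":{"type":"array"},"newtons":{"type":"number"}},"required":["motion"]}

```bash
mkdir -p pics
cat > h.py <<'E'
import numpy as np, cv2
from workcell import robot
def K(c):
    f=240/np.tan(np.radians(c["vertical_fov"])/2); return f,c["cx"],c["cy"]
def ray(c,u,v):
    f,cx,cy=K(c); R=np.array(c["R"]);t=np.array(c["t"])
    return -R.T@t, R.T@np.array([(u-cx)/f,(v-cy)/f,1.])
def onz(c,u,v,z):
    o,d=ray(c,u,v); return o+d*(z-o[2])/d[2]
def proj(c,X):
    f,cx,cy=K(c); p=np.array(c["R"])@np.array(X)+np.array(c["t"]); return p[0]/p[2]*f+cx,p[1]/p[2]*f+cy
E
python3 - <<'E'
from h import *
ims=[]
for n in("scene","side","wrist"):
    c=robot.get_calibration(n); im=robot.capture(n); cv2.imwrite(f"pics/{n}0.png",im); 
    o,d=ray(c,c["cx"],c["cy"]); print(n,c["vertical_fov"],o.round(),d.round(2))
    hsv=cv2.cvtColor(im,cv2.COLOR_BGR2HSV)
    m=cv2.inRange(hsv,(95,90,40),(130,255,255))
    k,l,s,ce=cv2.connectedComponentsWithStats(m)
    for i in range(1,k):
        if s[i,4]>80: print(s[i],ce[i].round(1),onz(c,*ce[i],25).round())
print(robot.read_state()["time_s"])
E
```

```text
scene 49.33141090275042 [ 60. 558. 670.] [ 0.48 -0.59 -0.64]
[405 127  26  11 122] [418.4 132. ] [ 638. -577.   25.]
[425 135  21  11  86] [435.  140.2] [ 583. -566.   25.]
[405 149  19  15  90] [416.8 157.1] [ 574. -462.   25.]
[317 198  31  33 763] [331.9 216. ] [ 584. -140.   25.]
[316 230  32  12 161] [331.2 237.1] [542. -84.  25.]
[372 236  33  29 808] [388.3 249.6] [ 435. -125.   25.]
[233 277  36  15 188] [251.2 285.9] [566. 114.  25.]
[ 272  314   39   43 1236] [291.4 336.1] [435. 155.  25.]
side 42.680027764594655 [  193. -1020.   563.] [ 0.28  0.88 -0.4 ]
[263 241  28  27 556] [276.4 255.6] [438. 127.  25.]
[336 256  28   7  90] [349.2 259.5] [577.  61.  25.]
[356 267  34  31 826] [372.6 283. ] [584. -52.  25.]
[297 303  36  35 904] [314.6 322.1] [ 439. -155.   25.]
[356 302  34  10 132] [372.2 307.5] [ 549. -140.   25.]
[455 390  66  74 896] [483.1 438.7] [ 560. -494.   25.]
[505 414  27  36 528] [517.7 430.5] [ 610. -494.   25.]
wrist 63.69496010320286 [650.  66. 384.] [-0.   -0.25 -0.97]
[  37    9   84   81 5241] [77.2 49.1] [447. 145.  25.]
[ 219   89   41   45 1307] [239.  111.2] [583.  95.  25.]
[217 293  37  13 135] [236.2 297.2] [572. -80.  25.]
[ 194  342   60   33 1477] [222.9 356.4] [ 555. -146.   25.]
0.15
```

View pics/scene0.png

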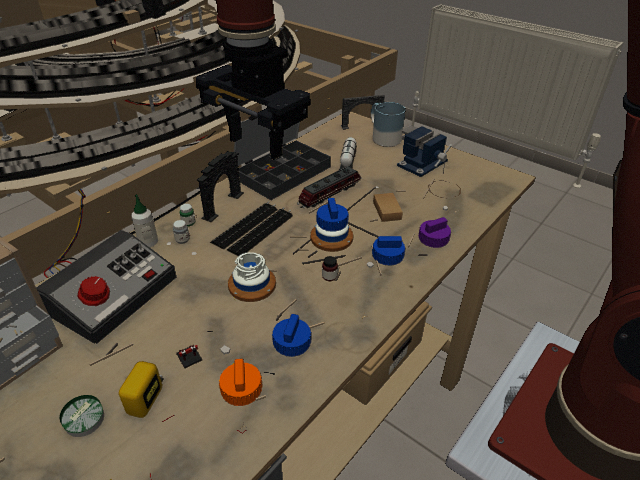

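View pics/side0.png

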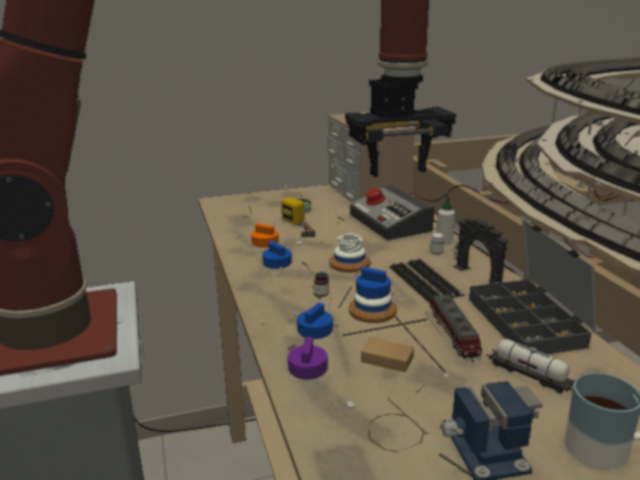

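View pics/wrist0.png

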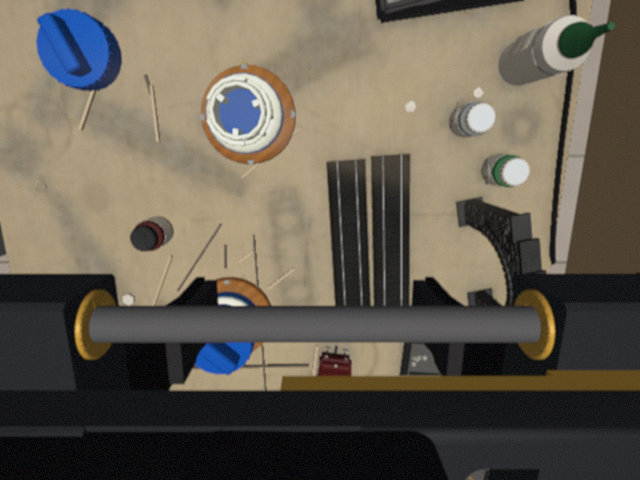

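The scene view shows the blue loose lids at (291,336) and (388,250), the open pot at (251,275) and the closed pot at (332,222). The look-alikes are the orange lid at (240,382) and the purple one at (435,233). The side view agrees: blue lids at (276,256) and (315,322). The wrist view shows one lid at (77,49) and the open pot at (248,113).

Next I'll get the tool axes and confirm the lids in one enlarged crop.

Run:
```python
from h import *
from scipy.spatial.transform import Rotation as Ro
s=robot.read_state(); print(s["tool_pos"],Ro.from_quat(s["eef_rot"]).as_matrix().round(3), s["wrist_force"])
cs,cd=robot.get_calibration("scene"),robot.get_calibration("side")
def tri(p,q):
    o1,d1=ray(cs,*p);o2,d2=ray(cd,*q)
    t=np.linalg.lstsq(np.c_[d1,-d2],o2-o1,rcond=None)[0]
    a,b=o1+d1*t[0],o2+d2*t[1]; return ((a+b)/2).round(),np.linalg.norm(a-b).round(1)
print("A",tri((291.4,336.1),(276.4,255.6)),"B",tri((388.3,249.6),(314.6,322.1)),"closed",tri((331.9,216),(372.6,283)))
print("jar",tri((330,268),(321,284)),"cork",tri((388,206),(387,354)),"buffer",tri((188,355),(308,231)))
print("open foot",tri((251,285),(350,265)))
a=cv2.imread("pics/scene0.png")[180:420,200:480]; b=cv2.imread("pics/side0.png")[220:390,240:420]
a=cv2.resize(a,None,fx=1.6,fy=1.6,interpolation=2); b=cv2.resize(b,(345,384)) if 0 else cv2.resize(b,None,fx=1.9,fy=2.2588)
cv2.imwrite("pics/crop.png",np.hstack([a[:384],b[:384]]))
```

```text
[ 6.49646811e+02 -2.49614266e-02  2.21862908e+02] [[ 0.     1.    -0.001]
 [ 1.    -0.    -0.   ]
 [-0.    -0.001 -1.   ]] [ 0.5469204  -0.27297854 -0.84311943]
A (array([442., 148.,  15.]), np.float64(1.8)) B (array([ 443., -137.,   13.]), np.float64(2.1)) closed (array([ 561., -108.,   55.]), np.float64(1.9))
jar (array([492., -16.,  20.]), np.float64(0.9)) cork (array([ 526., -263.,   11.]), np.float64(1.6)) buffer (array([548., 277.,   6.]), np.float64(3.2))
open foot (array([590.,  93.,  -4.]), np.float64(0.4))
```

View pics/crop.png

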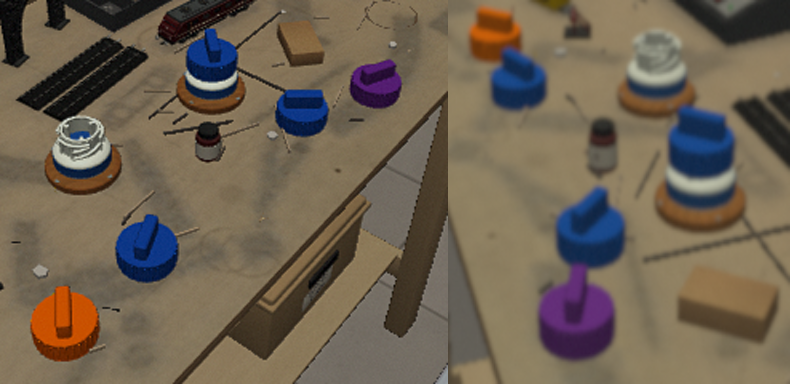

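The crop confirms it: the loose blue lids are at crop-left (148,245), which I'll call A at world (442,148), and (302,108), which I'll call B at (443,-137). The orange and purple ones are left alone, and the blue lid on the wooden foot is the closed pot. I'll take an overhead view of the open pot first.

step_arm:
  motion:
    - [[0, 0, 0], [1.7, -3.5, 0], 1]
    - [[0, 0, 0], [1.7, -3.5, 0], 1]
    - [[0, 0, 0], [0, 0, 0], 1]
    - [[0, 0, 0], [0, 0, 0], 1]
  newtons: 20

```text
time_s: 0.55
tool_pos: [579.6, 34.4, 222.8]
eef_rot: [0.707, 0.707, 0.0, 0.0]
wrist_force: [-0.8, 0.2, 0.4]
opening: 0.996
grasp_force: 0.0
```

```bash
cat >> h.py <<'E'
def fitc(P):
    A=np.c_[2*P,np.ones(len(P))]; x=np.linalg.lstsq(A,(P**2).sum(1),rcond=None)[0]
    return x[:2],np.sqrt(x[2]+x[0]**2+x[1]**2)
def robc(P):
    for _ in range(6):
        c,r=fitc(P); e=abs(np.linalg.norm(P-c,axis=1)-r); P=P[e<=max(1.0,2*np.median(e))]
    return c.round(1),r.round(1),len(P)
def cont(m):
    cs,_=cv2.findContours(m,cv2.RETR_EXTERNAL,cv2.CHAIN_APPROX_NONE); return max(cs,key=cv2.contourArea)[:,0].astype(float)
def cast(c,P,z): return np.array([onz(c,u,v,z)[:2] for u,v in P])
E
python3 - <<'E'
from h import *
s=robot.read_state();c=robot.get_calibration("wrist");im=robot.capture("wrist");cv2.imwrite("pics/pot.png",im)
print(s["tool_pos"])
u,v=proj(c,[585,97,40]);print(u,v)
hsv=cv2.cvtColor(im,cv2.COLOR_BGR2HSV)
roi=np.zeros((480,640),np.uint8);cv2.circle(roi,(int(u),int(v)),75,255,-1)
b=cv2.inRange(hsv,(5,110,40),(18,255,255))&roi
bl=cv2.inRange(hsv,(95,90,40),(130,255,255))&roi
w=cv2.inRange(hsv,(0,0,120),(180,70,255))&roi
foot=cont(cv2.morphologyEx(b|bl|w,cv2.MORPH_OPEN,np.ones((5,5))))
print("foot",robc(cast(c,foot,14)))
print("white r33 z36",robc(cast(c,cont(cv2.morphologyEx(w|bl,cv2.MORPH_OPEN,np.ones((3,3)))),36)))
cv2.imwrite("pics/potc.png",cv2.resize(im[int(v)-80:int(v)+80,int(u)-90:int(u)+90],None,fx=3.5,fy=3.5))
E
```

```text
[579.56928473  34.39430676 222.7915592 ]
320.88045042951984 149.35386161274
foot (array([585.5,  92.5]), np.float64(65.8), 481)
white r33 z36 (array([584.8,  93.2]), np.float64(54.8), 973)
```

View pics/potc.png

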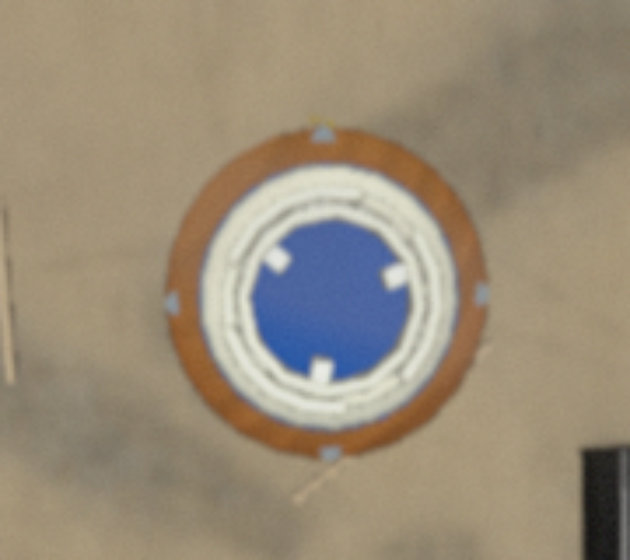

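step_arm:
  motion:
    - [[0, 0, 0], [1.6, -4.6, 0], 1]
    - [[0, 0, 0], [1.6, -4.6, 0], 1]
    - [[0, 0, 0], [1.6, -4.6, 0], 1]
    - [[0, 0, 0], [0, 0, 0], 1]
    - [[0, 0, 0], [0, 0, 0], 1]

```text
time_s: 1.1
tool_pos: [442.5, 81.8, 223.1]
eef_rot: [0.707, 0.707, 0.001, 0.0]
wrist_force: [0.6, -0.6, 0.7]
opening: 0.999
grasp_force: 0.0
```

```bash
cat > lid.py <<'E'
from h import *
def lid(x,y,name):
    s=robot.read_state();c=robot.get_calibration("wrist");im=robot.capture("wrist");cv2.imwrite(f"pics/{name}.png",im)
    u,v=proj(c,[x,y,25]); print(np.round(s["tool_pos"],1),u.round(),v.round())
    hsv=cv2.cvtColor(im,cv2.COLOR_BGR2HSV)
    roi=np.zeros((480,640),np.uint8);cv2.circle(roi,(int(u),int(v)),75,255,-1)
    m=cv2.morphologyEx(cv2.inRange(hsv,(95,90,30),(130,255,255))&roi,cv2.MORPH_OPEN,np.ones((3,3)))
    P=cont(m)
    for z in(0,12,24): print("lid z",z,robc(cast(c,P,z)))
    cv2.imwrite(f"pics/{name}c.png",cv2.resize(im[max(0,int(v)-70):int(v)+70,max(0,int(u)-85):int(u)+85],None,fx=3.5,fy=3.5))
    print("crop origin",max(0,int(u)-85),max(0,int(v)-70))
E
python3 -c "from lid import *;lid(440,148,'lidA')"
```

```text
[442.5  81.8 223.1] 312.0 145.0
lid z 0 (array([442.5, 146.1]), np.float64(31.9), 196)
lid z 12 (array([442.4, 146.1]), np.float64(30.9), 196)
lid z 24 (array([442.4, 146.2]), np.float64(29.9), 196)
crop origin 226 75
```

View pics/lidAc.png

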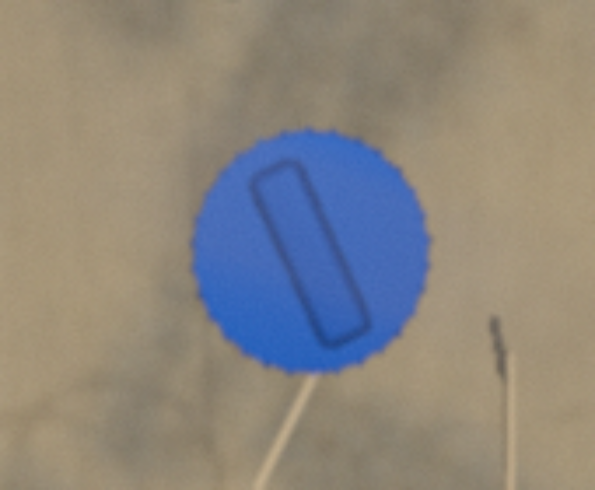

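Crop 1 shows the open pot from above, centred at crop (330,297), so about pixel (325,154). Crop 2 shows lid A centred near (312,252) with its bar running from (273,172) to (351,337). I'll fit the pot circles with tighter colour masks and compute the bar's centre.

Run:
```python
from h import *
from scipy.spatial.transform import Rotation as Ro
s=robot.read_state(); c=robot.get_calibration("wrist")
cw=dict(c); d=np.array([579.57,34.39,222.79])-np.array(s["tool_pos"])
cw["t"]=np.array(c["t"])-np.array(c["R"])@d   # camera shifted by d
im=cv2.imread("pics/pot.png");hsv=cv2.cvtColor(im,cv2.COLOR_BGR2HSV)
roi=np.zeros((480,640),np.uint8);cv2.circle(roi,(324,153),52,255,-1)
print("samples",hsv[153,324],hsv[153,324+31],hsv[153,324+42],hsv[153,324+60])
b=cv2.inRange(hsv,(3,130,30),(16,255,255))&roi
w=cv2.inRange(hsv,(0,0,110),(180,60,255))&roi
k=np.ones((3,3))
bl=cv2.inRange(hsv,(95,90,40),(130,255,255))&roi
fo=cv2.morphologyEx(b|bl|w,cv2.MORPH_OPEN,k);print("foot r44",robc(cast(cw,cont(fo),14)))
wo=cv2.morphologyEx(w,cv2.MORPH_OPEN,k);print("shoulder r33",robc(cast(cw,cont(wo),36)))
inn=np.zeros_like(roi);cv2.circle(inn,(325,154),29,255,-1)
bi=cv2.morphologyEx(bl&inn,cv2.MORPH_OPEN,k);print("bore at rim",robc(cast(cw,cont(bi),62)))
cor=[(250,185),(297,160),(370,327),(332,348)]
P=np.array([onz(c,226+u/3.5,75+v/3.5,44) for u,v in cor]);print("bar",P.round(1),P.mean(0).round(1))
print(cv2.minAreaRect(P[:,:2].astype(np.float32)),s["joint_pos"])
```

```text
samples [111 133 161] [ 30  18 212] [ 15   7 143] [ 21  68 162]
foot r44 (array([587.4,  91.4]), np.float64(40.7), 124)
shoulder r33 (array([587.6,  92.9]), np.float64(32.7), 215)
bore at rim (array([587.4,  92.9]), np.float64(17.3), 102)
bar [[428.9 161.8  44. ]
 [440.2 167.6  44. ]
 [458.3 128.   44. ]
 [448.9 122.9  44. ]] [444.1 145.1  44. ]
((444.5480651855469, 145.2570037841797), (12.758599281311035, 43.733829498291016), 27.2258358001709) [-0.2157404  -0.07118392 -0.06167733  1.92012441 -0.00432763  1.29132213
 -0.27710218]
```

step_arm:
  motion:
    - [[0, 0, -0.113], [0, 0, 0], 1]
    - [[0, 0, -0.113], [0, 0, 0], 1]
    - [[0, 0, -0.113], [0, 0, 0], 1]
    - [[0, 0, -0.113], [0, 0, 0], 1]
    - [[0, 0, 0], [0, 0, 3.0], 1]

```text
time_s: 1.65
tool_pos: [445.9, 81.8, 195.2]
eef_rot: [0.53, 0.848, 0.002, 0.002]
wrist_force: [0.5, 0.5, -0.5]
opening: 0.999
grasp_force: 0.0
```

```bash
cat >> h.py <<'E'
from scipy.spatial.transform import Rotation as Ro
def go(x,y,z):
    s=robot.read_state();R=Ro.from_quat(s["eef_rot"]).as_matrix()
    yaw=np.degrees(np.arctan2(R[1,1],R[0,1]))
    print("t",s["time_s"],"tcp",np.round(s["tool_pos"],1),"shift cm",(R.T@(np.array([x,y,z])-s["tool_pos"])/10).round(2),"tool-y yaw",yaw.round(1),"tilt",np.round(R[:,2],3),"j",np.round(s["joint_pos"],2),"F",np.round(s["wrist_force"],1),"M",np.round(s["torque"],2),"op",round(s["opening"],3),round(s["grasp_force"],1))
E
python3 -c "from h import *;go(442.8,145.9,100)"
```

```text
t 1.65 tcp [445.9  81.8 195.2] shift cm [5.91 2.47 9.53] tool-y yaw 26.0 tilt [ 0.006  0.002 -1.   ] j [-0.23 -0.05 -0.05  1.96 -0.    1.23  0.18] F [ 0.5  0.5 -0.5] M [ 0.06 -0.08 -0.  ] op 0.999 0.0
```

step_arm:
  motion:
    - [[0, 0, 0], [3.0, 1.25, 3.0], 1]
    - [[0, 0, 0], [2.9, 1.22, 3.0], 1]
    - [[0, 0, 0], [0, 0, 4.0], 1]
    - [[0, 0, 0], [0, 0, 3.0], 1]
    - [[0, 0, 0], [0, 0, 0], 1]

```text
time_s: 2.15
tool_pos: [437.0, 144.3, 58.6]
eef_rot: [0.531, 0.847, -0.003, -0.002]
wrist_force: [0.3, -0.2, 0.2]
opening: 1.003
grasp_force: 0.0
```

```bash
python3 -c "from h import *;go(442.8,145.9,27)"
```

```text
t 2.15 tcp [437.  144.3  58.6] shift cm [-0.11  0.62  3.16] tool-y yaw 25.8 tilt [-0.007 -0.003 -1.   ] j [-0.3   0.12 -0.12  2.09  0.02  0.94  0.02] F [ 0.3 -0.2  0.2] M [ 0.02 -0.04  0.03] op 1.003 0.0
```

step_arm:
  motion:
    - [[0, 0, 0], [-0.1, 0.5, 1.0], 1]
    - [[0, 0, 0], [0, 0, 1.0], 1]
    - [[0, 0, 0], [0, 0, 0], 1]
    - [[0, 0, 0], [0, 0, 0], 1]

```text
time_s: 2.55
tool_pos: [443.8, 147.1, 43.1]
eef_rot: [0.531, 0.847, 0.0, 0.0]
wrist_force: [0.2, 0.2, -0.3]
opening: 1.0
grasp_force: 0.0
```

```bash
python3 -c "from h import *;go(442.8,145.9,27)"
```

```text
t 2.55 tcp [443.8 147.1  43.1] shift cm [-0.07 -0.15  1.61] tool-y yaw 25.9 tilt [ 0.001  0.    -1.   ] j [-0.3   0.15 -0.12  2.09  0.02  0.9   0.02] F [ 0.2  0.2 -0.3] M [-0.03  0.02 -0.04] op 1.0 0.0
```

step_arm:
  motion:
    - [[0, 0, 0], [-0.07, -0.1, 0.8], 1]
    - [[0, 0, 0], [0, 0, 0.8], 1]
    - [[0, 0, 0], [0, 0, 0], 0]
    - [[0, 0, 0], [0, 0, 0], 0]
    - [[0, 0, 0], [0, 0, 0], 0]
  newtons: 25

```text
time_s: 3.05
tool_pos: [442.9, 146.2, 26.7]
eef_rot: [0.531, 0.848, 0.0, 0.0]
wrist_force: [-0.2, 0.7, -0.4]
opening: 0.811
grasp_force: 0.0
```

step_arm:
  motion:
    - [[0, 0, 0], [0, 0, 0], 0]
    - [[0, 0, 0], [0, 0, 0], 0]
    - [[0, 0, 0], [0, 0, 0], 0]

```text
time_s: 3.35
tool_pos: [442.8, 146.1, 26.7]
eef_rot: [0.531, 0.848, 0.0, 0.0]
wrist_force: [0.2, 0.0, 0.3]
opening: 0.537
grasp_force: 0.0
```

```bash
python3 -c "from h import *;go(442.8,145.9,27)"
```

```text
t 3.35 tcp [442.8 146.1  26.7] shift cm [-0.02 -0.01 -0.03] tool-y yaw 25.9 tilt [ 0.  0. -1.] j [-0.3   0.18 -0.12  2.1   0.03  0.86  0.01] F [0.2 0.  0.3] M [ 0.02 -0.03 -0.02] op 0.537 0.0
```

step_arm:
  motion:
    - [[0, 0, 0], [0, 0, 0], 0]
    - [[0, 0, 0], [0, 0, 0], 0]
    - [[0, 0, 0], [0, 0, 0], 0]
    - [[0, 0, 0], [0, 0, 0], 0]
    - [[0, 0, 0], [0, 0, 0], 0]

```text
time_s: 3.85
tool_pos: [442.8, 146.1, 26.6]
eef_rot: [0.531, 0.848, 0.0, 0.0]
wrist_force: [-0.8, -0.2, -0.1]
opening: 0.162
grasp_force: 25.0
```

step_arm:
  motion:
    - [[0, 0, 0], [0, 0, 0], 0]
    - [[0, 0, 0], [0, 0, -2.0], 0]
    - [[0, 0, 0], [0, 0, -4.0], 0]
    - [[0, 0, 0], [0, 0, -4.0], 0]
    - [[0, 0, 0], [0, 0, -2.0], 0]

```text
time_s: 4.35
tool_pos: [443.8, 146.5, 149.7]
eef_rot: [0.531, 0.848, 0.001, 0.001]
wrist_force: [1.0, 0.2, -1.2]
opening: 0.159
grasp_force: 25.0
```

```bash
python3 -c "from h import *;go(587.5,92.9,120)"
```

```text
t 4.35 tcp [443.8 146.5 149.7] shift cm [-11.1   10.57   3.01] tool-y yaw 25.9 tilt [ 0.003  0.001 -1.   ] j [-0.3   0.02 -0.12  1.99  0.    1.13  0.04] F [ 1.   0.2 -1.2] M [ 0.03 -0.11  0.08] op 0.159 25.0
```

step_arm:
  motion:
    - [[0, 0, 0], [-2.78, 2.64, 0], 0]
    - [[0, 0, 0], [-2.78, 2.64, 0], 0]
    - [[0, 0, 0], [-2.78, 2.64, 0], 0]
    - [[0, 0, 0], [-2.76, 2.64, 0], 0]
    - [[0, 0, 0], [0, 0, 0], 0]

```text
time_s: 4.85
tool_pos: [589.5, 89.0, 145.5]
eef_rot: [0.532, 0.846, -0.001, 0.001]
wrist_force: [-0.2, -0.3, -2.2]
opening: 0.158
grasp_force: 25.0
```

step_arm:
  motion:
    - [[0, 0, -0.14], [0, 0, 0], 0]
    - [[0, 0, -0.14], [0, 0, 0], 0]
    - [[0, 0, -0.14], [0, 0, 0], 0]
    - [[0, 0, -0.14], [0, 0, 0], 0]
    - [[0, 0, -0.14], [0, 0, 0], 0]

```text
time_s: 5.35
tool_pos: [585.6, 92.5, 146.1]
eef_rot: [0.205, 0.979, -0.0, -0.001]
wrist_force: [0.2, 0.5, -2.6]
opening: 0.16
grasp_force: 25.0
```

step_arm:
  motion:
    - [[0, 0, -0.14], [0, 0, 0], 0]
    - [[0, 0, -0.14], [0, 0, 0], 0]
    - [[0, 0, -0.14], [0, 0, 0], 0]
    - [[0, 0, -0.14], [0, 0, 0], 0]
    - [[0, 0, -0.14], [0, 0, 0], 0]

```text
time_s: 5.85
tool_pos: [585.6, 92.5, 146.2]
eef_rot: [-0.143, 0.99, -0.0, -0.001]
wrist_force: [-0.4, 0.9, -1.8]
opening: 0.16
grasp_force: 25.0
```

step_arm:
  motion:
    - [[0, 0, -0.14], [0, 0, 0], 0]
    - [[0, 0, -0.14], [0, 0, 0], 0]
    - [[0, 0, -0.14], [0, 0, 0], 0]
    - [[0, 0, -0.14], [0, 0, 0], 0]
    - [[0, 0, 0], [0, 0, 0], 0]

```text
time_s: 6.35
tool_pos: [585.7, 92.4, 146.2]
eef_rot: [-0.409, 0.912, 0.0, -0.0]
wrist_force: [-1.3, 0.5, -1.8]
opening: 0.156
grasp_force: 25.0
```

Run:
```python
from h import *
go(587.5,92.9,95)
for n in("scene","side"): cv2.imwrite(f"pics/{n}1.png",robot.capture(n))
a=cv2.resize(cv2.imread("pics/scene1.png")[150:320,190:330],None,fx=2.7,fy=2.7);b=cv2.resize(cv2.imread("pics/side1.png")[150:290,290:410],None,fx=3.27,fy=3.27)
h=min(len(a),len(b));cv2.imwrite("pics/held.png",np.hstack([a[:h],b[:h]]))
```

```text
t 6.35 tcp [585.7  92.4 146.2] shift cm [-0.16 -0.1   5.12] tool-y yaw 138.3 tilt [-0.001 -0.    -1.   ] j [ 0.    0.29 -0.28  1.69  0.09  1.17  2.12] F [-1.3  0.5 -1.8] M [ 0.17 -0.01 -0.05] op 0.156 25.0
```

View pics/held.png

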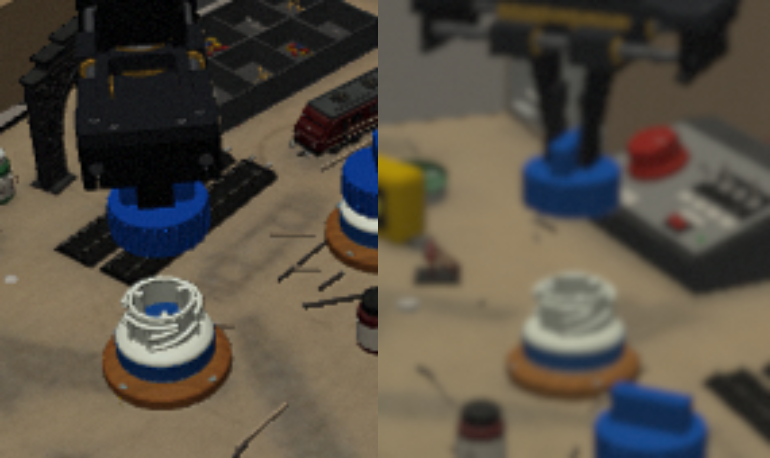

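The picture shows lid A held level over the pot. In the scene crop the lid is at x=159 and the neck at 162; in the side crop they are at 572 and 573. That offset fits the 2 mm shift I computed, so I'll lower it gently.

step_arm:
  motion:
    - [[0, 0, 0], [-0.16, -0.1, 2.5], 0]
    - [[0, 0, 0], [0, 0, 2.5], 0]
    - [[0, 0, 0], [0, 0, 0], 0]
    - [[0, 0, 0], [0, 0, 0], 0]

```text
time_s: 6.85
tool_pos: [587.8, 92.9, 96.7]
eef_rot: [-0.407, 0.913, 0.0, -0.0]
wrist_force: [0.3, 0.3, -0.6]
opening: 0.157
grasp_force: 25.0
```

step_arm:
  motion:
    - [[0, 0, 0], [0, 0, 0.3], 0]
    - [[0, 0, 0], [0, 0, 0.3], 0]
    - [[0, 0, 0], [0, 0, 0.2], 0]
    - [[0, 0, 0], [0, 0, 0], 0]

```text
time_s: 7.25
tool_pos: [588.1, 92.8, 88.6]
eef_rot: [-0.408, 0.913, -0.0, 0.0]
wrist_force: [-0.4, 1.0, -1.8]
opening: 0.158
grasp_force: 25.0
```

```bash
python3 -c "from h import *;go(587.5,92.9,83.7)"
```

```text
t 7.25 tcp [588.1  92.8  88.6] shift cm [0.03 0.05 0.49] tool-y yaw 138.2 tilt [ 0.  0. -1.] j [-0.    0.35 -0.28  1.74  0.11  1.07  2.1 ] F [-0.4  1.  -1.8] M [0.16 0.01 0.  ] op 0.158 25.0
```

step_arm:
  motion:
    - [[0, 0, 0], [0.03, 0.05, 0.1], 0]
    - [[0, 0, 0], [0, 0, 0.1], 0]
    - [[0, 0, 0], [0, 0, 0.1], 0]
    - [[0, 0, 0], [0, 0, 0], 0]
    - [[0, 0, 0], [0, 0, 0], 0]

```text
time_s: 7.75
tool_pos: [587.6, 93.0, 85.7]
eef_rot: [-0.408, 0.913, -0.0, 0.0]
wrist_force: [0.3, -0.7, 0.4]
opening: 0.158
grasp_force: 25.0
```

step_arm:
  motion:
    - [[0, 0, 0], [0, 0, 0.1], 0]
    - [[0, 0, 0], [0, 0, 0.1], 0]
    - [[0, 0, 0], [0, 0, 0], 0]
    - [[0, 0, 0], [0, 0, 0], 0]

```text
time_s: 8.15
tool_pos: [588.0, 93.5, 83.7]
eef_rot: [-0.408, 0.913, 0.0, 0.001]
wrist_force: [3.0, 3.8, -1.4]
opening: 0.159
grasp_force: 25.0
```

```bash
python3 -c "from h import *;go(587.5,92.9,83.7)"
```

```text
t 8.15 tcp [588.   93.5  83.7] shift cm [ 0.07 -0.   -0.  ] tool-y yaw 138.2 tilt [ 0.001  0.001 -1.   ] j [-0.    0.35 -0.28  1.75  0.11  1.06  2.1 ] F [ 3.   3.8 -1.4] M [ 0.85 -0.84 -0.01] op 0.159 25.0
```

step_arm:
  motion:
    - [[0, 0, 0], [-0.08, 0, 0], 0]
    - [[0, 0, 0], [0, 0, 0], 0]
    - [[0, 0, 0], [0, 0, 0], 0.2]
    - [[0, 0, 0], [0, 0, 0], 0.2]
    - [[0, 0, 0], [0, 0, 0], 0.2]
  newtons: 5

```text
time_s: 8.65
tool_pos: [587.8, 93.3, 83.5]
eef_rot: [-0.408, 0.913, -0.0, -0.0]
wrist_force: [0.4, 0.4, 0.1]
opening: 0.197
grasp_force: 0.0
```

```bash
cat > ht.py <<'E'
from h import *
def lidz(name="side",x=587.5,y=92.9):
    # height of lid's lower/upper visible blue near pot axis
    c=robot.get_calibration(name);im=robot.capture(name)
    hsv=cv2.cvtColor(im,cv2.COLOR_BGR2HSV);m=cv2.inRange(hsv,(98,110,30),(125,255,255))
    a=np.array(proj(c,[x,y,20]));b=np.array(proj(c,[x,y,110])); s=26*np.linalg.norm(b-a)/90
    r=np.zeros_like(m);cv2.rectangle(r,(int(a[0]-s),int(b[1])),(int(a[0]+s),int(a[1])),255,-1)
    rows=((m&r)>0).sum(1); zs=[]
    for v in np.nonzero(rows)[0]:
        z=np.interp(-v,[-a[1],-b[1]],[20,110]); zs.append((round(z),int(rows[v])))
    print(name,zs)
E
python3 - <<'E'
from ht import *
go(587.5,92.9,83.7); lidz(); lidz("scene")
E
```

```text
t 8.65 tcp [587.8  93.3  83.5] shift cm [ 0.05 -0.   -0.02] tool-y yaw 138.2 tilt [-0. -0. -1.] j [-0.    0.35 -0.28  1.75  0.11  1.06  2.1 ] F [0.4 0.4 0.1] M [ 0.15 -0.    0.02] op 0.197 0.0
side [(94, 3), (92, 5), (90, 9), (88, 10), (85, 11), (83, 11), (81, 11), (79, 16), (76, 21), (74, 23), (72, 24), (70, 24), (67, 24), (65, 24), (63, 24), (60, 24), (58, 24), (56, 24), (54, 24), (51, 24), (49, 24), (47, 24), (45, 23), (42, 22), (40, 20), (38, 17)]
scene [(81, 6), (79, 8), (76, 11), (74, 11), (72, 11), (69, 11), (67, 18), (65, 24), (62, 24), (60, 24), (58, 24), (55, 24), (53, 24), (51, 24), (48, 24), (46, 24), (44, 24), (41, 24), (39, 24), (37, 24), (34, 24), (32, 24), (30, 24), (27, 23), (25, 21), (23, 20), (20, 16)]
```

step_arm:
  motion:
    - [[0, 0, 0.1], [0, 0, 0], 0.18]
    - [[0, 0, 0.1], [0, 0, 0], 0.18]
    - [[0, 0, 0.1], [0, 0, 0], 0.18]
    - [[0, 0, 0.1], [0, 0, 0], 0.18]
    - [[0, 0, 0.1], [0, 0, 0], 0.18]

```text
time_s: 9.25
tool_pos: [587.8, 93.7, 83.4]
eef_rot: [-0.168, 0.986, 0.0, -0.0]
wrist_force: [-0.5, 0.9, -0.7]
opening: 0.182
grasp_force: 0.5
```

```bash
python3 -c "
from ht import *
go(587.5,92.9,83.7); lidz()"
```

```text
t 9.25 tcp [587.8  93.7  83.4] shift cm [ 0.05 -0.07 -0.03] tool-y yaw 109.3 tilt [-0.  0. -1.] j [-0.07  0.34 -0.2   1.75  0.08  1.05  1.62] F [-0.5  0.9 -0.7] M [ 0.24  0.01 -0.02] op 0.182 0.5
side [(88, 6), (85, 8), (83, 8), (81, 9), (79, 13), (76, 16), (74, 18), (72, 22), (70, 23), (67, 24), (65, 24), (63, 24), (60, 24), (58, 24), (56, 24), (54, 24), (51, 24), (49, 24), (47, 24), (45, 24), (42, 24), (40, 23), (38, 22), (36, 18), (33, 13)]
```

step_arm:
  motion:
    - [[0, 0, 0.1], [0, 0, 0], 0.18]
    - [[0, 0, 0.1], [0, 0, 0], 0.18]
    - [[0, 0, 0.1], [0, 0, 0], 0.18]
    - [[0, 0, 0.1], [0, 0, 0], 0.18]

```text
time_s: 9.7
tool_pos: [587.8, 93.7, 83.5]
eef_rot: [0.03, 1.0, 0.0, -0.0]
wrist_force: [-1.4, 0.7, 0.3]
opening: 0.179
grasp_force: 3.8
```

```bash
python3 -c "
from ht import *
go(587.5,92.9,83.7); lidz()"
```

```text
t 9.7 tcp [587.8  93.7  83.5] shift cm [ 0.02 -0.08 -0.02] tool-y yaw 86.5 tilt [-0.  0. -1.] j [-0.12  0.34 -0.13  1.76  0.05  1.05  1.24] F [-1.4  0.7  0.3] M [0.23 0.19 0.1 ] op 0.179 3.8
side [(85, 6), (83, 8), (81, 10), (79, 16), (76, 19), (74, 19), (72, 20), (70, 23), (67, 24), (65, 24), (63, 24), (60, 24), (58, 24), (56, 24), (54, 24), (51, 24), (49, 24), (47, 24), (45, 24), (42, 24), (40, 24), (38, 23), (36, 21), (33, 16), (31, 10)]
```

```bash
cat >> ht.py <<'E'
def col(name="side",x=587.5,y=92.9,save=None):
    c=robot.get_calibration(name);im=robot.capture(name)
    if save: cv2.imwrite(save,im)
    hsv=cv2.cvtColor(im,cv2.COLOR_BGR2HSV)
    a=np.array(proj(c,[x,y,0]));b=np.array(proj(c,[x,y,110])); out=""
    for v in range(int(b[1])-4,int(a[1])+4):
        p=np.median(hsv[v,int(a[0])-4:int(a[0])+5],0)
        out+="B" if 98<p[0]<125 and p[1]>90 else "W" if p[1]<70 and p[2]>110 else "o" if p[0]<20 and p[1]>120 else "."
    print(name,(int(b[1])-4,int(a[1])+4),out)
E
python3 -c "
from ht import *
col(); col('scene')"
```

```text
side (211, 267) ..................BBBBBBBBBBBBBBBBBBBBBB.WWWWWW.BBBB..oo
scene (233, 288) ..............BBBBBBBBBBBBBBBBBBBBBBBBBBBBBBBB.WWWWWWBB
```

step_arm:
  motion:
    - [[0, 0, 0], [0, 0, 0.15], 0.18]
    - [[0, 0, 0], [0, 0, 0.15], 0.18]
    - [[0, 0, 0], [0, 0, 0], 0.18]

```text
time_s: 10.15
tool_pos: [588.4, 93.9, 81.0]
eef_rot: [0.028, 1.0, 0.0, 0.0]
wrist_force: [-0.9, 1.5, 3.1]
opening: 0.183
grasp_force: 5.0
```

```bash
python3 -c "
from ht import *
go(587.5,92.9,80); col()"
```

```text
t 10.15 tcp [588.4  93.9  81. ] shift cm [ 0.09 -0.1   0.1 ] tool-y yaw 86.8 tilt [ 0.001  0.    -1.   ] j [-0.12  0.34 -0.13  1.76  0.05  1.04  1.24] F [-0.9  1.5  3.1] M [0.38 0.21 0.08] op 0.183 5.0
side (211, 267) ...................BBBBBBBBBBBBBBBBBBBBB.WWWWWW.BBBB..oo
```

Run:
```python
from h import *
for n in("side","scene"):
    c=robot.get_calibration(n); o,_=ray(c,0,0); d=o[:2]-[587.5,92.9]; d/=np.linalg.norm(d)
    f=np.array([587.5,92.9])+31*d
    print(n,{z:round(proj(c,[*f,z])[1],1) for z in(57,47,45,41)})
```

```text
side {57: np.float64(244.8), 47: np.float64(249.3), 45: np.float64(250.1), 41: np.float64(251.9)}
scene {57: np.float64(272.6), 47: np.float64(276.8), 45: np.float64(277.6), 41: np.float64(279.3)}
```

step_arm:
  motion:
    - [[0, 0, 0], [0, -0.05, 0], 0.22]
    - [[0, 0, 0], [0, 0, 0], 0.22]
    - [[0, 0, 0], [0, 0, 0.15], 0.22]
    - [[0, 0, 0], [0, 0, 0], 0.22]

```text
time_s: 10.6
tool_pos: [587.8, 92.7, 78.6]
eef_rot: [0.029, 1.0, -0.0, -0.0]
wrist_force: [-0.0, -0.3, 0.3]
opening: 0.223
grasp_force: 0.1
```

```bash
python3 -c "
from ht import *
go(587.5,92.9,76); col(save='pics/look2.png');im=cv2.imread('pics/look2.png');cv2.imwrite('pics/look2c.png',cv2.resize(im[185:285,290:410],None,fx=5,fy=5))"
```

```text
t 10.6 tcp [587.8  92.7  78.6] shift cm [0.03 0.02 0.26] tool-y yaw 86.6 tilt [-0.001 -0.    -1.   ] j [-0.12  0.34 -0.13  1.76  0.05  1.04  1.24] F [-0.  -0.3  0.3] M [ 0.17 -0.09 -0.01] op 0.223 0.1
side (211, 267) .....................BBBBBBBBBBBBBBBBBBB.WWWWWW.BBBB..oo
```

View pics/look2c.png

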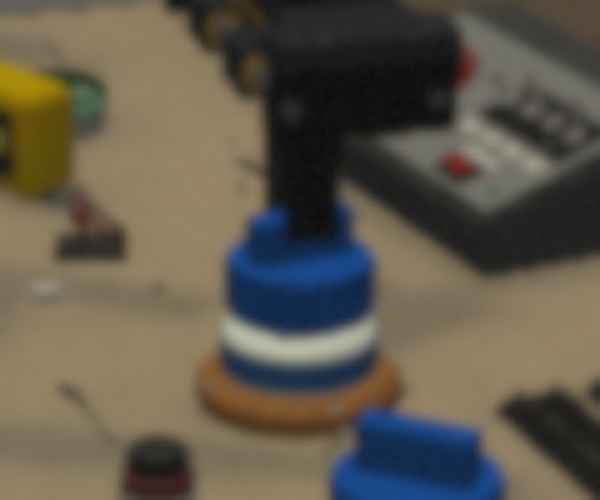

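The side crop shows lid A lowered over the neck, with its lower edge at crop y≈325, just above the white shoulder. So it has dropped onto the thread. I'll lower the fingers and turn on while watching the torque.

step_arm:
  motion:
    - [[0, 0, 0], [0, 0, 0.15], 0.22]
    - [[0, 0, 0], [0, 0, 0.15], 0.22]
    - [[0, 0, 0], [0, 0, 0.1], 0.22]
    - [[0, 0, 0], [0, 0, 0], 0.22]
    - [[0, 0, 0], [0, 0, 0], 0.22]

```text
time_s: 11.15
tool_pos: [588.0, 93.1, 75.0]
eef_rot: [0.029, 1.0, -0.0, -0.0]
wrist_force: [-0.0, 0.5, -1.0]
opening: 0.22
grasp_force: 0.0
```

```bash
python3 -c "
from ht import *
go(587.5,92.9,74)"
```

```text
t 11.15 tcp [588.   93.1  75. ] shift cm [ 0.05 -0.02  0.1 ] tool-y yaw 86.6 tilt [-0. -0. -1.] j [-0.12  0.35 -0.13  1.76  0.05  1.03  1.24] F [-0.   0.5 -1. ] M [ 0.14 -0.02  0.01] op 0.22 0.0
```

step_arm:
  motion:
    - [[0, 0, 0], [0, 0, 0], 0.18]
    - [[0, 0, 0.07], [0, 0, 0], 0.18]
    - [[0, 0, 0.07], [0, 0, 0], 0.18]
    - [[0, 0, 0], [0, 0, 0], 0.18]

```text
time_s: 11.55
tool_pos: [587.8, 93.6, 75.1]
eef_rot: [0.099, 0.995, 0.0, -0.0]
wrist_force: [-1.6, 2.3, 1.4]
opening: 0.213
grasp_force: 6.0
```

```bash
python3 -c "
from ht import *
go(587.5,92.9,74);col()"
```

```text
t 11.55 tcp [587.8  93.6  75.1] shift cm [ 0.01 -0.07  0.11] tool-y yaw 78.6 tilt [-0.  0. -1.] j [-0.14  0.35 -0.11  1.76  0.04  1.03  1.1 ] F [-1.6  2.3  1.4] M [0.38 0.33 0.22] op 0.213 6.0
side (211, 267) ......................BBBBBBBBBBBBBBBBBB.WWWWWW.BBBB..oo
```

step_arm:
  motion:
    - [[0, 0, -0.12], [0, 0, 0], 0.25]
    - [[0, 0, -0.12], [0, 0, 0], 0.25]
    - [[0, 0, 0], [0, 0, 0.15], 0.25]
    - [[0, 0, 0], [0, 0, 0.15], 0.25]
    - [[0, 0, 0], [0, 0, 0], 0.25]

```text
time_s: 12.1
tool_pos: [587.8, 92.9, 71.7]
eef_rot: [-0.019, 1.0, -0.0, -0.0]
wrist_force: [-0.0, -1.0, -0.1]
opening: 0.248
grasp_force: 0.0
```

```bash
python3 -c "
from ht import *
go(587.5,92.9,70)"
```

```text
t 12.1 tcp [587.8  92.9  71.7] shift cm [0.03 0.01 0.17] tool-y yaw 92.2 tilt [-0. -0. -1.] j [-0.11  0.35 -0.15  1.76  0.06  1.03  1.33] F [-0.  -1.  -0.1] M [ 0.15  0.01 -0.  ] op 0.248 0.0
```

step_arm:
  motion:
    - [[0, 0, 0], [0, 0, 0.1], 0.25]
    - [[0, 0, 0], [0, 0, 0.1], 0.25]
    - [[0, 0, 0], [0, 0, 0], 0.25]
    - [[0, 0, 0], [0, 0, 0], 0.25]

```text
time_s: 12.5
tool_pos: [588.0, 93.1, 70.0]
eef_rot: [-0.02, 1.0, -0.0, -0.0]
wrist_force: [0.9, -1.0, -0.4]
opening: 0.249
grasp_force: 0.0
```

```bash
python3 -c "
from ht import *
go(587.5,92.9,70)"
```

```text
t 12.5 tcp [588.   93.1  70. ] shift cm [ 0.05 -0.02  0.  ] tool-y yaw 92.3 tilt [-0. -0. -1.] j [-0.11  0.35 -0.15  1.77  0.06  1.03  1.33] F [ 0.9 -1.  -0.4] M [ 0.14 -0.06  0.07] op 0.249 0.0
```

step_arm:
  motion:
    - [[0, 0, 0], [0, 0, 0.1], 0.25]
    - [[0, 0, 0], [0, 0, 0.1], 0.25]
    - [[0, 0, 0], [0, 0, 0], 0.25]
    - [[0, 0, 0], [0, 0, 0], 0.25]

```text
time_s: 12.9
tool_pos: [587.9, 93.1, 68.0]
eef_rot: [-0.021, 1.0, -0.0, -0.0]
wrist_force: [-0.2, -0.0, -0.2]
opening: 0.248
grasp_force: 0.0
```

```bash
python3 -c "
from ht import *
go(587.5,92.9,67)"
```

```text
t 12.9 tcp [587.9  93.1  68. ] shift cm [ 0.04 -0.01  0.1 ] tool-y yaw 92.4 tilt [-0. -0. -1.] j [-0.11  0.36 -0.15  1.77  0.06  1.02  1.33] F [-0.2 -0.  -0.2] M [ 0.13 -0.08 -0.01] op 0.248 0.0
```

step_arm:
  motion:
    - [[0, 0, 0], [0, 0, 0.1], 0.25]
    - [[0, 0, 0], [0, 0, 0], 0.25]
    - [[0, 0, 0], [0, 0, 0], 0.25]

```text
time_s: 13.2
tool_pos: [588.0, 93.0, 67.0]
eef_rot: [-0.021, 1.0, -0.0, -0.0]
wrist_force: [-0.1, 0.4, -0.0]
opening: 0.249
grasp_force: 0.0
```

```bash
python3 -c "
from ht import *
go(587.5,92.9,67)"
```

```text
t 13.2 tcp [588.  93.  67.] shift cm [ 0.05 -0.01  0.  ] tool-y yaw 92.4 tilt [-0. -0. -1.] j [-0.11  0.36 -0.15  1.77  0.06  1.02  1.33] F [-0.1  0.4 -0. ] M [0.15 0.02 0.02] op 0.249 0.0
```

Fingertips at 67 mm touch nothing, so the roof is below the 69 mm that the wrong lid would stop at. Lid A is therefore the right one and close to home. I'll grip it firmly and turn it to seat it.

step_arm:
  motion:
    - [[0, 0, 0], [0, 0, 0], 0.1]
    - [[0, 0, 0], [0, 0, 0], 0.1]
    - [[0, 0, 0], [0, 0, 0], 0.1]
    - [[0, 0, 0], [0, 0, 0], 0.1]
  newtons: 15

```text
time_s: 13.6
tool_pos: [588.0, 93.6, 67.1]
eef_rot: [-0.021, 1.0, 0.0, 0.0]
wrist_force: [0.6, 3.3, 0.5]
opening: 0.163
grasp_force: 14.6
```

```bash
python3 -c "
from ht import *
go(587.5,92.9,67)"
```

```text
t 13.6 tcp [588.   93.6  67.1] shift cm [ 0.05 -0.07  0.01] tool-y yaw 92.4 tilt [ 0.     0.001 -1.   ] j [-0.11  0.36 -0.15  1.77  0.06  1.02  1.33] F [0.6 3.3 0.5] M [ 0.71 -0.06  0.11] op 0.163 14.6
```

step_arm:
  motion:
    - [[0, 0, 0.05], [0, 0, 0], 0.1]
    - [[0, 0, 0.05], [0, 0, 0], 0.1]
    - [[0, 0, 0], [0, 0, 0], 0.1]
    - [[0, 0, 0], [0, 0, 0], 0.1]

```text
time_s: 14.0
tool_pos: [587.9, 93.6, 67.2]
eef_rot: [0.028, 1.0, 0.0, -0.0]
wrist_force: [-0.8, 2.3, 1.4]
opening: 0.177
grasp_force: 16.1
```

```bash
python3 -c "
from ht import *
go(587.5,92.9,67);col()"
```

```text
t 14.0 tcp [587.9  93.6  67.2] shift cm [ 0.03 -0.07  0.02] tool-y yaw 86.8 tilt [-0.  0. -1.] j [-0.12  0.36 -0.13  1.77  0.05  1.02  1.24] F [-0.8  2.3  1.4] M [0.81 0.26 0.38] op 0.177 16.1
side (211, 267) .........................BBBBBBBBBBBBBBB.WWWWWW.BBBB..oo
```

step_arm:
  motion:
    - [[0, 0, 0], [0, -0.06, 0], 0.1]
    - [[0, 0, 0.05], [0, 0, 0], 0.1]
    - [[0, 0, 0.05], [0, 0, 0], 0.1]
    - [[0, 0, 0], [0, 0, 0], 0.1]
    - [[0, 0, 0], [0, 0, 0], 0.1]
  newtons: 40

```text
time_s: 14.55
tool_pos: [587.7, 93.5, 67.2]
eef_rot: [0.078, 0.997, 0.0, -0.0]
wrist_force: [-1.1, 5.0, 3.2]
opening: 0.182
grasp_force: 45.2
```

```bash
python3 -c "
from ht import *
go(587.5,92.9,67);col()"
```

```text
t 14.55 tcp [587.7  93.5  67.2] shift cm [ 0.01 -0.06  0.02] tool-y yaw 81.1 tilt [-0.     0.001 -1.   ] j [-0.14  0.36 -0.12  1.77  0.05  1.02  1.15] F [-1.1  5.   3.2] M [1.11 0.55 1.17] op 0.182 45.2
side (211, 267) .........................BBBBBBBBBBBBBBB.WWWWWW.BBBB..oo
```

Lid A has turned about 51° in total and now resists at 1.2 N m, so it is against the stop. I'll release, lift away and check.

step_arm:
  motion:
    - [[0, 0, -0.1], [0, 0, 0], 0.4]
    - [[0, 0, 0], [0, 0, 0], 0.4]
    - [[0, 0, 0], [0, 0, 0], 0.4]
    - [[0, 0, 0], [0, 0, -1.0], 0.4]
    - [[0, 0, 0], [0, 0, -4.0], 1]

```text
time_s: 15.1
tool_pos: [585.3, 91.5, 114.2]
eef_rot: [0.03, 1.0, -0.001, -0.004]
wrist_force: [0.8, 0.4, 0.1]
opening: 0.426
grasp_force: 0.0
```

step_arm:
  motion:
    - [[0, 0, 0], [0, 0, -5.0], 1]
    - [[0, 0, 0], [0, 0, -5.0], 1]
    - [[0, 0, 0], [0, 5.0, 0], 1]
    - [[0, 0, 0], [0, 5.0, 0], 1]
    - [[0, 0, 0], [0, 0, 0], 1]

```text
time_s: 15.6
tool_pos: [592.3, 201.1, 218.1]
eef_rot: [0.025, 1.0, 0.002, 0.0]
wrist_force: [-1.1, 0.3, -0.4]
opening: 0.864
grasp_force: 0.0
```

Run:
```python
from h import *
go(587.5,92.9,67)
L=[]
for n in("scene","side"):
    c=robot.get_calibration(n);im=robot.capture(n);cv2.imwrite(f"pics/{n}2.png",im)
    u,v=proj(c,[575,0,50]);
    ua,va=proj(c,[587.5,92.9,60]); a=im[int(va)-45:int(va)+45,int(ua)-50:int(ua)+50]
    L.append(cv2.resize(a,None,fx=4,fy=4)); print(n,int(ua)-50,int(va)-45)
    hsv=cv2.cvtColor(im,cv2.COLOR_BGR2HSV);m=cv2.inRange(hsv,(98,110,30),(125,255,255))
    for nm,p,dz in(("pot",[587.5,92.9],0),):
        for zb in(95,85,81,79,75): print(nm,"bar top mid if at z",zb,np.round(proj(c,[*p,zb]),1))
cv2.imwrite("pics/home.png",np.hstack(L))
```

```text
t 15.6 tcp [592.3 201.1 218.1] shift cm [ -0.08 -10.9   15.06] tool-y yaw 87.1 tilt [ 0.     0.005 -1.   ] j [-0.24  0.29 -0.19  1.53  0.05  1.32  1.08] F [-1.1  0.3 -0.4] M [ 0.08  0.01 -0.04] op 0.864 0.0
scene 199 214
pot bar top mid if at z 95 [248.1 244.3]
pot bar top mid if at z 85 [248.5 248.7]
pot bar top mid if at z 81 [248.7 250.5]
pot bar top mid if at z 79 [248.8 251.3]
pot bar top mid if at z 75 [248.9 253.1]
side 299 192
pot bar top mid if at z 95 [349.3 221.9]
pot bar top mid if at z 85 [349.3 226.4]
pot bar top mid if at z 81 [349.3 228.2]
pot bar top mid if at z 79 [349.3 229.1]
pot bar top mid if at z 75 [349.3 230.9]
```

View pics/home.png

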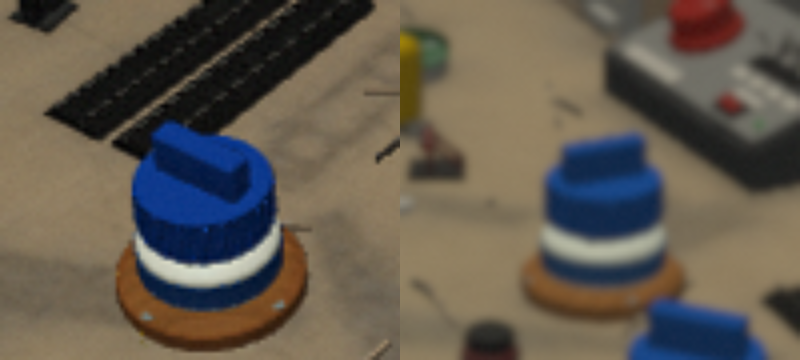

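The picture shows lid A level on the pot. Its bar top is at scene (250,251) and side (350,228), which puts it at about 81–85 mm, well below the wrong lid's 89 mm stop. The fingertips also reached 67 mm without touching the roof. Lid B hasn't been touched, so I'll hand in.

```bash
python3 -c "
from workcell import robot
print(robot.job_done())"
```

```text
the job is handed in; nothing more can be done
None
```

I screwed the first lid I tried (A) onto the open pot until it stopped, about 51° clockwise, and handed the job in at about 16 s; lid B was never touched and still lies on the bench. The hand-in gave no verdict.

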